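# Load the wide gel cassette into the running dock

## Task

Take the wider of the two upright gel cassettes out of the drying rack and slide it, upright, down into the slot of the electrophoresis dock, pressing it gently but fully home on the slot's floor against the drag of its spring pad, then let go. The slotted block floats by up to 2 cm to either side in its base, so feel for the slot and do not force the cassette. Leave the narrower cassette in the rack and the other things on the bench where they are.

Things in the scene. Friction and masses are not known exactly. Their poses are not given: they have to be found in the camera images.
- cassette: The wider gel cassette, the one to load: stiff grey slab with greenish windows, 8 thick (own x) x 110 wide (y) x 110 tall (z) mm, 0.15 to 0.26 kg, both faces alike. Starts upright in one of the rack's two grooves with about 1 mm of play to each side. Origin: centre of its lower edge. Grip it across its thickness near the middle of its upper edge.
- narrow: The narrower cassette, to be left in the other groove: same look, 8 x 80 x 90 mm (x, y, z), 0.12 kg. Origin: centre of its lower edge.
- rack: White drying rack, fixed, 160 (x) x 130 (y) mm, floor 10 mm thick. Two open-ended grooves along its y, centred at x = -40 and +40 mm, 10.5 mm wide, between walls 8 mm thick that reach 45 mm above the bench. Which cassette stands in which groove varies. Origin: centre of its underside, on the bench.
- dock: Electrophoresis dock, fixed: grey base 140 (x) x 190 (y) mm with end cheeks 48 mm high, each with a brass stud up to 60 mm. Between the cheeks stands a white block, 76 (x) x 154 (y) mm, its flat top 72 mm above the bench, with one slot running along y. The block floats along the dock's x. Origin: centre of the underside, on the bench.
- dock_mouth (a point): Middle of the dock at the height of the block's flat top, fixed to the base; axes as the dock's. The slot (10 mm in x, 113 mm in y, plus a 3 mm lead-in at 45 degrees all round its mouth) is centred at y = 0 here, but in x it starts anywhere from -18 to +18 mm, which no reading gives. A sideways push of about 8 N shifts the block (limits 19 mm either side).
- dock_floor (a point): 50 mm straight below dock_mouth, at the height of the slot's floor (22 mm above the bench). About 22 mm below the mouth begins a sprung rubber pad on the slot's +x wall, pressing with about 5 N: from there the cassette drags (about 6 N), does not sink by its own weight and must be pushed until it meets the floor. Either face may face +x.
- tipbox: Bystander: box of pipette tips, blue with a clear lid, 85 x 120 x 85 mm, origin centre of its underside.
- tuberack: Bystander: orange rack with four capped tubes, 60 x 190 x 114 mm, origin centre of its underside.
- bottle: Bystander: jar with an orange cap, 70 mm in diameter, 130 mm tall, origin centre of its underside.
Mind the look-alikes: they are no part of the job. Leave any brown or purple look-alike of the cassette alone.

How it is judged:
By the outcome, as a careful person would: the job done as asked, in the order asked, and still so for the second after the job is handed in, with the robot touching nothing.
It also fails if it takes over 51 s, if anything falls off the work surface, if the arm or the gripper's body presses on something with over 40 N, if the wrist force passes 120 N, or if a joint passes its speed limit or range.

## Robot

A 6-joint arm with a two-finger parallel gripper is mounted at the origin on the work surface. World frame = base frame: x ahead of the robot, y to its left, z up, the work surface at z = 0. Lengths are in m, angles in degrees, forces in N, time in s.
With the tool pointing down it reaches from about 0.3 to 0.75 m from the base axis. Payload 8.5 kg.
Tool frame: the origin (TCP) lies between the finger pads; the fingertips stand 17 mm ahead of it and the grasp point (between the pads) lies 2 mm behind it; z points along the fingers, y is the direction in which the jaws open and shut (so a half turn about z gives the same grasp; the last joint's range is limited). The gripper opens to 85 mm and grips with 20 to 120 N. Pads are 22 mm wide; open, the fingers measure 114 mm over their backs; the gripper's body (76 mm by 85 mm) begins 54 mm behind the grasp point. The pads swing forward as they close: fully open they stand 13 mm farther back than shut.
Start: joints at [-84.414, 21.807, 74.336, -0, 83.858, -12.336], TCP at [0.169, -0.523, 0.248] pointing down, gripper open.
Joint ranges: [-178.18, 178.18], [-50.72, 133.34], [12.68, 142.11], [-81.47, 261.47], [9.98, 163.14], [-165.26, 165.26]. Speed limits (degrees/s): [136.94, 136.94, 180, 180, 180, 180].

## Interface

Orientations are given as a 3x3 rotation matrix whose columns are the frame's x, y, z axes.
In Python, from rig import readout, eyes, env gives the robot as it stands.
- The arm moves only by the tool arm_command, never from a script. Its argument "rows" is text: rows parted by semicolons, each of 7 numbers parted by spaces: the closure, from 0 (fully open) to 1 (shut), then the shift along the tool's x, y, z in mm, then the turn, a rotation vector about the tool's x, y, z in degrees. In form: grip dx dy dz rx ry rz; .... A call has 1 to 5 rows; each row shifts and turns the commanded pose from where the row before left it, along the tool's axes as they then stand; what a row does not reach is not made up. A row lasts 1/12 s, in which the tool goes at most 41.7 mm and 7.16 degrees, less where a joint would pass 70% of its speed; a pose out of reach is approached as far as the arm can. A call with a gripper value outside its range is refused whole. The fingers move at their own pace and stop on an object; "squeeze" is the grip in N (left out, the last holds). Time passes only in rows, so rows that do not move let the fingers close. It gives the time, the measured TCP pose, the force and the opening at its end, in the units of the state.
- readout.observe(): the state, without advancing time (a new reading comes with each control period).
- eyes.get_image(name): name is "scene" or "top" or "wrist"; returns the picture (384x512x3 uint8, red, green, blue); there is no depth.
- eyes.camera_model(name): a dict with "mtx" (3x3 intrinsics, pixels), "view" (4x4, takes a point from world to camera coordinates). Camera axes: x right, y up, looking along -z (the intrinsics and any distortion apply to the point x, -y, -z); pixel columns grow to the right and rows downward; lengths in m; the calibration is good to about 2 mm. The wrist camera is an equidistant fisheye: a pixel r from the principal point sees the ray r / f radians off the axis. A picture is of the moment at which its call begins: read the wrist's pose just before it. camera_model takes no time and is no camera call; for the wrist camera it gives the pose at the moment of the call.
- env.close_job(): hands the job in, once; it reports no verdict.
The state is a dict: "time_s": time; "q": joint angles; "qvel": joint speeds; "joint_efforts": joint torques, N m; "position": TCP position; "tool_rot": TCP orientation; "ft_force": force on the tool from outside, world axes, zero at the start; "wrist_torque": the same for the moment, N m; "grip_width": finger opening in m.
Only numpy, scipy, OpenCV 4.12 (cv2) and the standard library are available. Lean on these libraries where they do the work, as an engineer would, in place of code of your own. Each camera call takes 0.05 s, during which the arm holds its last target. There are 200 camera calls.

## Working session

There is one attempt and no reset: what is moved stays moved. The work goes in short steps, Python scripts to look and compute and a tool call to move; the robot and the scene stay as the last step left them, time stands still between calls to the robot, and variables do not carry over. Pictures are saved under pics/ and viewed, about 8 in all and at most 12, crops included, and the job is handed in when it is done.

Besides the shell and the picture viewer there is one more tool, called after "Call:" as a command line: name --argument value ..., lists and objects as JSON in quotes. arm_command: Moves the arm, as the interface text tells. Its arguments: {"type":"object","properties":{"rows":{"type":"string"},"squeeze":{"type":"number"}},"required":["rows"]}

```bash
mkdir -p pics; ls; cat > h.py <<'E'
import numpy as np, cv2
from rig import readout, eyes, env
def snap(name,fn):
    im=eyes.get_image(name); cv2.imwrite('pics/'+fn,im[:,:,::-1]); return im
E
python3 - <<'E'
from h import *
a=snap('top','top0.png'); b=snap('scene','scene0.png')
for n in ['top','scene','wrist']:
    print(n,eyes.camera_model(n))
print(readout.observe())
E
```

```text
pics
top {'mtx': array([[362.32564096,   0.        , 259.0100512 ],
       [  0.        , 362.32564096, 189.33551834],
       [  0.        ,   0.        ,   1.        ]]), 'view': array([[-0.00879614, -0.9999551 ,  0.00352586, -0.01103042],
       [ 0.99563433, -0.00843036,  0.09295806, -0.57364931],
       [-0.09292416,  0.00432814,  0.99566378, -1.34257816],
       [ 0.        ,  0.        ,  0.        ,  1.        ]])}
scene {'mtx': array([[371.96253837,   0.        , 258.18538769],
       [  0.        , 371.96253837, 191.12226914],
       [  0.        ,   0.        ,   1.        ]]), 'view': array([[-0.5552415 ,  0.83167807, -0.00429669,  0.32782733],
       [-0.5975421 , -0.39532454,  0.6976116 ,  0.28345785],
       [ 0.57848968,  0.38991037,  0.71646325, -1.42643316],
       [ 0.        ,  0.        ,  0.        ,  1.        ]])}
wrist {'mtx': array([[297.31863964,   0.        , 255.4932507 ],
       [  0.        , 297.31863964, 187.3842468 ],
       [  0.        ,   0.        ,   1.        ]]), 'view': array([[ 0.30805922, -0.95136431, -0.00234012, -0.54946499],
       [ 0.90
[... 260 characters left out ...]
95e-05,
        8.38582583e+01, -1.23351676e+01]), 'qvel': array([ 0.01075562, -0.11865134, -0.08958988, -0.08005575,  0.03634666,
       -0.0145581 ]), 'joint_efforts': array([ 3.79838690e-03, -4.49219263e+01, -2.31659746e+01, -2.18981572e-04,
        3.65721884e-03, -1.84817827e-05]), 'position': array([ 0.16922368, -0.52307498,  0.2478027 ]), 'tool_rot': array([[ 9.51478325e-01,  3.07715748e-01, -1.22447562e-04],
       [ 3.07715658e-01, -9.51477549e-01,  1.24405592e-03],
       [ 2.66309492e-04, -1.22137128e-03, -9.99999219e-01]]), 'ft_force': array([ 0.20558337, -1.13893913,  0.72365352]), 'wrist_torque': array([ 0.0182353 , -0.00018624, -0.03159622]), 'grip_width': 0.08543109131990026}
```

```bash
python3 - <<'E'
import cv2
a=cv2.imread('pics/top0.png'); 
cv2.imwrite('pics/top0b.png',cv2.resize(a,(800,600),interpolation=cv2.INTER_CUBIC))
b=cv2.imread('pics/scene0.png'); cv2.imwrite('pics/scene0b.png',cv2.resize(b,(800,600),interpolation=cv2.INTER_CUBIC))
E
```

```text
(no output)
```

View pics/top0b.png

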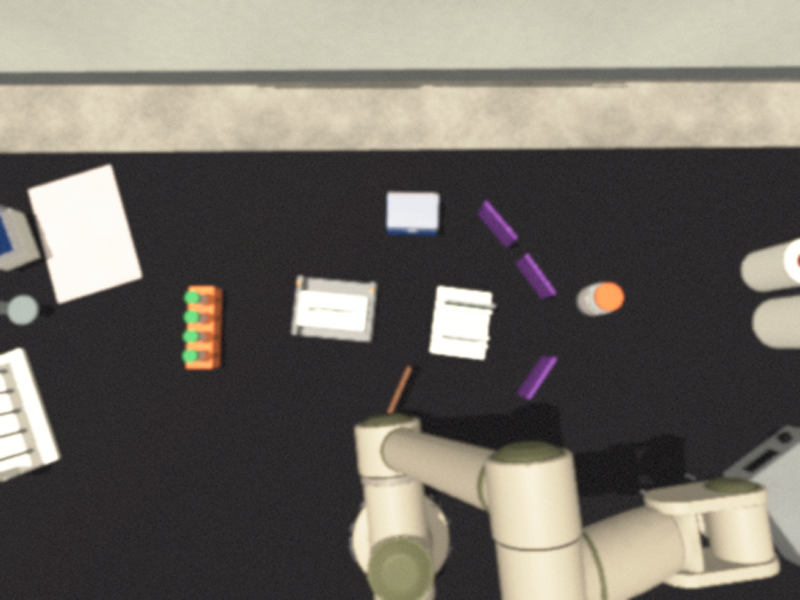

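View pics/scene0b.png

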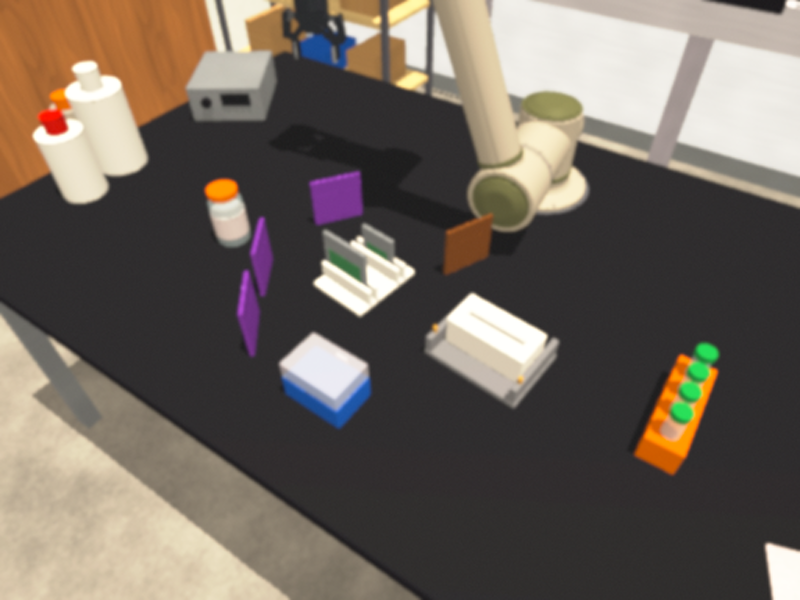

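The top view (800x600) shows the rack at about (462,322), with one cassette on the far line (y≈305) and the other on the near line (y≈335). The scene view shows the far one is the wider. The dock is at about (335,308) with its slot running roughly along world y.

```bash
cat >> h.py <<'E'
def unproj(name,uv,z,V=None,M=None):
    m=eyes.camera_model(name); V=m['view'] if V is None else V; K=m['mtx']
    u=(uv[0]-K[0,2])/K[0,0]; v=(uv[1]-K[1,2])/K[1,1]
    if name=='wrist':
        r=np.hypot(u,v); s=np.sin(r)/r if r>1e-9 else 1; d=np.array([u*s,-v*s,-np.cos(r)])
    else: d=np.array([u,-v,-1.])
    R=V[:3,:3]; c=-R.T@V[:3,3]; d=R.T@d
    return c+d*(z-c[2])/d[2]
def proj(name,P,V=None):
    m=eyes.camera_model(name); V=m['view'] if V is None else V; K=m['mtx']
    p=V[:3,:3]@np.asarray(P)+V[:3,3]; x,y,z=p[0],-p[1],-p[2]
    if name=='wrist':
        t=np.arctan2(np.hypot(x,y),z); s=t/np.hypot(x,y)
        return np.array([K[0,2]+K[0,0]*x*s,K[1,2]+K[1,1]*y*s])
    return np.array([K[0,2]+K[0,0]*x/z,K[1,2]+K[1,1]*y/z])
E
python3 - <<'E'
from h import *
# 800x600 px: rack top view corners (floor 10mm)
for n,pts,z in [('rack',[(437,287),(493,291),(487,359),(430,353)],.01),('dock',[(302,276),(377,283),(371,341),(293,334)],.03),
  ('wide',[(441,303),(493,306)],.12),('nar',[(445,333),(491,336)],.1),('slot',[(308,309),(352,313)],.072)]:
    W=[unproj('top',((p[0]+.5)*.64-.5,(p[1]+.5)*.64-.5),z) for p in pts]
    print(n,np.round(W,3)[:,:2].tolist(),np.round(np.mean(W,0),3))
im=cv2.imread('pics/top0.png')[170:240,180:325]
cv2.imwrite('pics/topc.png',cv2.resize(im,None,fx=5.5,fy=5.5,interpolation=cv2.INTER_CUBIC))
E
```

```text
rack [[0.597, -0.095], [0.586, -0.232], [0.42, -0.214], [0.436, -0.076]] [ 0.51  -0.154  0.01 ]
dock [[0.624, 0.233], [0.606, 0.051], [0.466, 0.066], [0.484, 0.253]] [0.545 0.151 0.03 ]
wide [[0.549, -0.097], [0.541, -0.213]] [ 0.545 -0.155  0.12 ]
nar [[0.482, -0.106], [0.474, -0.211]] [ 0.478 -0.158  0.1  ]
slot [[0.541, 0.211], [0.531, 0.108]] [0.536 0.159 0.072]
```

View pics/topc.png

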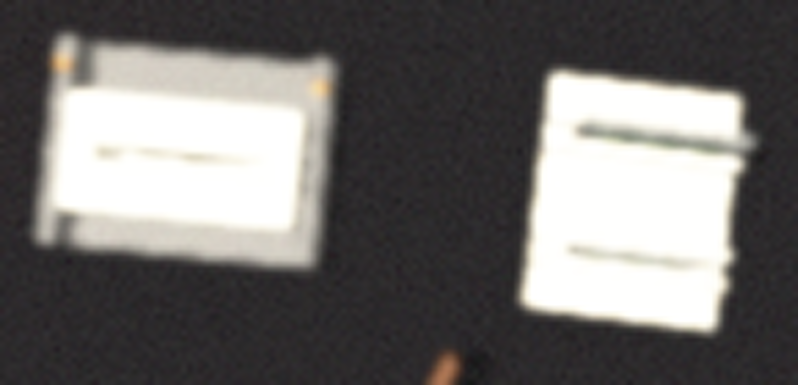

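```bash
cat >> h.py <<'E'
from scipy.spatial.transform import Rotation as Ro
def Rdown(yaw_y):
    "tool y at world angle yaw_y deg, z down"
    a=np.radians(yaw_y); y=np.array([np.cos(a),np.sin(a),0]); z=np.array([0,0,-1.]); return np.c_[np.cross(y,z),y,z]
def plan(p,yaw,n):
    s=readout.observe(); R=s['tool_rot']; T=Rdown(yaw); w=Ro.from_matrix(R.T@T).as_rotvec()
    d=(np.array(p)-s['position'])/n
    for i in range(n):
        Ri=R@Ro.from_rotvec(w*i/n).as_matrix()
        print(np.round(Ri.T@d*1000,0 if n>3 else 1),np.round(np.degrees(w)/n,2))
E
python3 - <<'E'
from h import *
plan([.53,-.155,.27],-5.5,15)
V=eyes.camera_model('wrist')['view'];s=readout.observe()
print('cam in tool',s['tool_rot'].T@(-V[:3,:3].T@V[:3,3]-s['position']), s['tool_rot'].T@V[:3,:3].T)
E
```

```text
[ 30. -16.  -1.] [-0.   -0.   -4.44]
[ 32. -14.  -1.] [-0.   -0.   -4.44]
[ 33. -11.  -1.] [-0.   -0.   -4.44]
[33. -9. -1.] [-0.   -0.   -4.44]
[34. -6. -1.] [-0.   -0.   -4.44]
[34. -3. -1.] [-0.   -0.   -4.44]
[34. -1. -1.] [-0.   -0.   -4.44]
[34.  2. -1.] [-0.   -0.   -4.44]
[34.  5. -1.] [-0.   -0.   -4.44]
[34.  7. -1.] [-0.   -0.   -4.44]
[33. 10. -1.] [-0.   -0.   -4.44]
[32. 12. -1.] [-0.   -0.   -4.44]
[31. 15. -1.] [-0.   -0.   -4.44]
[30. 17. -1.] [-0.   -0.   -4.44]
[28. 19. -1.] [-0.   -0.   -4.44]
cam in tool [ 0.07988639  0.00039083 -0.12565648] [[ 3.61354524e-04  9.49259719e-01  3.14493015e-01]
 [ 9.99999309e-01 -6.94889487e-04  9.48435452e-04]
 [ 1.11884946e-03  3.14492454e-01 -9.49259314e-01]]
```

Call:
arm_command --rows "0 30 -16 -1 0 0 -4.4; 0 32 -14 -1 0 0 -4.4; 0 33 -11 -1 0 0 -4.4; 0 33 -9 -1 0 0 -4.4; 0 34 -6 -1 0 0 -4.4"

```text
time_s: 0.52
position: [0.2902, -0.3982, 0.2531]
tool_rot: [[0.765, 0.644, -0.0], [0.644, -0.765, 0.001], [0.0, -0.001, -1.0]]
ft_force: [1.2, -0.6, 0.2]
grip_width: 0.0853
```

Call:
arm_command --rows "0 34 -3 -1 0 0 -4.4; 0 34 -1 -1 0 0 -4.4; 0 34 2 -1 0 0 -4.4; 0 34 5 -1 0 0 -4.4; 0 34 7 -1 0 0 -4.4"

```text
time_s: 0.93
position: [0.4106, -0.2763, 0.2582]
tool_rot: [[0.467, 0.884, -0.0], [0.884, -0.467, 0.0], [0.0, -0.0, -1.0]]
ft_force: [0.8, -0.8, 0.2]
grip_width: 0.0853
```

Call:
arm_command --rows "0 33 10 -1 0 0 -4.4; 0 32 12 -1 0 0 -4.4; 0 31 15 -1 0 0 -4.4; 0 30 17 -1 0 0 -4.4; 0 28 19 -1 0 0 -4.4"

```text
time_s: 1.35
position: [0.5311, -0.1542, 0.2631]
tool_rot: [[0.102, 0.995, -0.001], [0.995, -0.102, 0.0], [0.0, -0.001, -1.0]]
ft_force: [0.1, -0.7, -0.0]
grip_width: 0.0853
```

Call:
arm_command --rows "0 0 0 0 0 0 0; 0 0 0 0 0 0 0"

```text
time_s: 1.52
position: [0.5307, -0.1546, 0.2627]
tool_rot: [[0.103, 0.995, -0.001], [0.995, -0.103, 0.0], [0.0, -0.001, -1.0]]
ft_force: [-0.6, 0.1, -0.5]
grip_width: 0.0856
```

```bash
python3 - <<'E'
from h import *
V=eyes.camera_model('wrist')['view']; np.save('V1.npy',V); s=readout.observe(); print(s['position'],s['tool_rot'],s['ft_force'])
im=snap('wrist','w1.png'); cv2.imwrite('pics/w1b.png',cv2.resize(im[:,:,::-1],(800,600),interpolation=cv2.INTER_CUBIC))
E
```

```text
[ 0.53074652 -0.1546239   0.26271514] [[ 1.03474278e-01  9.94631585e-01 -1.04081562e-03]
 [ 9.94632081e-01 -1.03473888e-01  4.21442076e-04]
 [ 3.11482361e-04 -1.07883702e-03 -9.99999370e-01]] [-0.59794341  0.06293211 -0.51629678]
```

View pics/w1b.png

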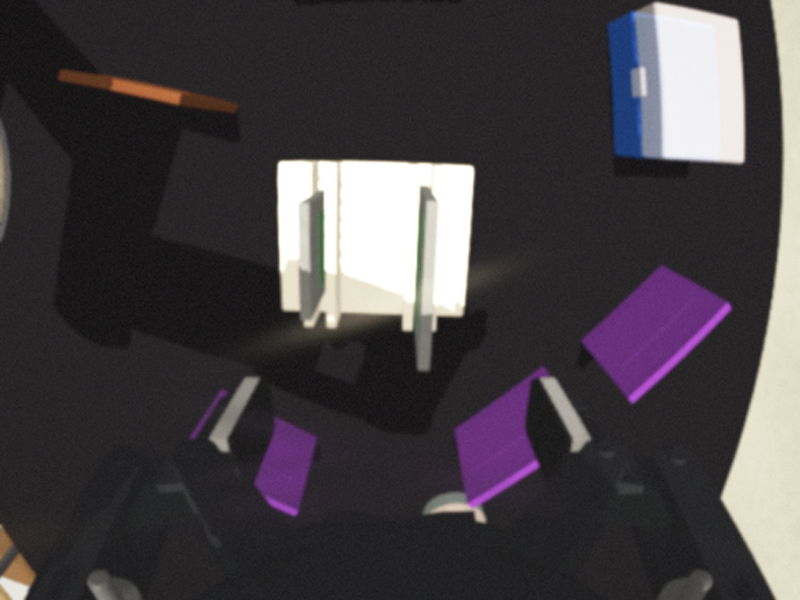

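The wrist view shows the wide cassette on the right (far), with its top edge running about (431,190) to (424,370). The narrow one is on the left, about (307,200) to (307,320). A crop will sharpen this.

```bash
python3 - <<'E'
from h import *
V=np.load('V1.npy')
im=cv2.imread('pics/w1.png')[95:245,180:310]
cv2.imwrite('pics/w1c.png',cv2.resize(im,None,fx=4,fy=4,interpolation=cv2.INTER_CUBIC))
f=lambda x,y:unproj('wrist',((x+.5)*.64-.5,(y+.5)*.64-.5),.12,V)
print(f(432,190),f(424,370),f(428,280))
E
```

```text
[ 0.55407246 -0.10267877  0.12      ] [ 0.53939577 -0.2170376   0.12      ] [ 0.54694839 -0.15650057  0.12      ]
```

View pics/w1c.png

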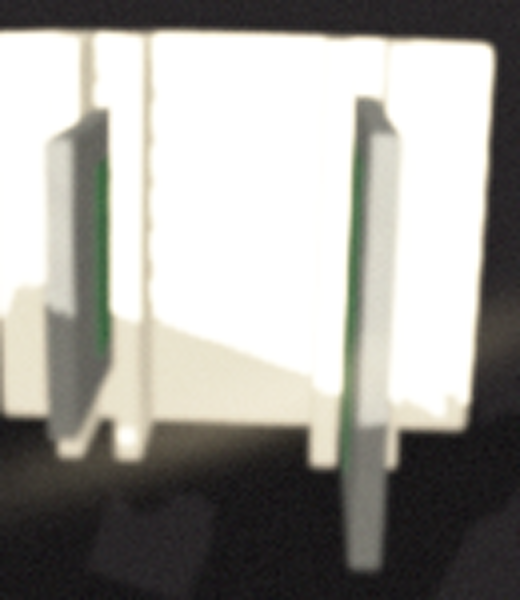

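```bash
python3 - <<'E'
from h import *
V=np.load('V1.npy')
f=lambda x,y,z:unproj('wrist',((x+.5)/4-.5+180,(y+.5)/4-.5+95),z,V)
A=[f(371,135,.12),f(399,135,.12),f(346,570,.12),f(382,570,.12)]
print(np.round(A,4)); a=(A[0]+A[1])/2;b=(A[2]+A[3])/2
print((a+b)/2,np.linalg.norm(a-b),np.degrees(np.arctan2(*(a-b)[:2])))
a=f(62,138,.1);b=f(64,437,.1);print('nar',np.linalg.norm(a-b),(a+b)/2)
# rack corners from crop: top right of floor, bottom right
print(f(494,42,.01),f(468,430,.01),f(0,32,.01))
E
```

```text
[[ 0.55   -0.1087  0.12  ]
 [ 0.5563 -0.1093  0.12  ]
 [ 0.5342 -0.2171  0.12  ]
 [ 0.5433 -0.2181  0.12  ]]
[ 0.54595129 -0.16326964  0.12      ] 0.1095256550187846 7.514705266042702
nar 0.07883582691869204 [ 0.46940109 -0.14235087  0.1       ]
[ 0.5964185  -0.09602583  0.01      ] [ 0.57897576 -0.22601757  0.01      ] [ 0.43998395 -0.07512958  0.01      ]
```

Call:
arm_command --rows "0.3 -7 16 0 0 0 1.6; 0.3 0 0 30 0 0 0; 0.3 0 0 35 0 0 0; 0.3 0 0 35 0 0 0; 0.3 0 0 35 0 0 0" --squeeze 20

```text
time_s: 1.98
position: [0.5443, -0.1657, 0.1271]
tool_rot: [[0.136, 0.991, 0.0], [0.991, -0.136, -0.0], [-0.0, 0.0, -1.0]]
ft_force: [0.8, -0.9, 0.5]
grip_width: 0.0599
```

Call:
arm_command --rows "0.3 0 0 20 0 0 0; 0.3 0 0 7 0 0 0; 0.3 0 0 0 0 0 0"

```text
time_s: 2.23
position: [0.5443, -0.1652, 0.1001]
tool_rot: [[0.136, 0.991, -0.003], [0.991, -0.136, 0.001], [0.001, -0.003, -1.0]]
ft_force: [-0.1, 0.3, 0.2]
grip_width: 0.0602
```

```bash
python3 - <<'E'
from h import *
V=eyes.camera_model('wrist')['view']; np.save('V2.npy',V); s=readout.observe(); print(s['position'],s['ft_force'],s['grip_width'])
im=snap('wrist','w2.png')[150:340,130:390]; cv2.imwrite('pics/w2b.png',cv2.resize(im[:,:,::-1],None,fx=3,fy=3,interpolation=cv2.INTER_CUBIC))
E
```

```text
[ 0.54431871 -0.16520835  0.10012097] [-0.13079995  0.27999897  0.18901473] 0.06024947470564615
```

View pics/w2b.png

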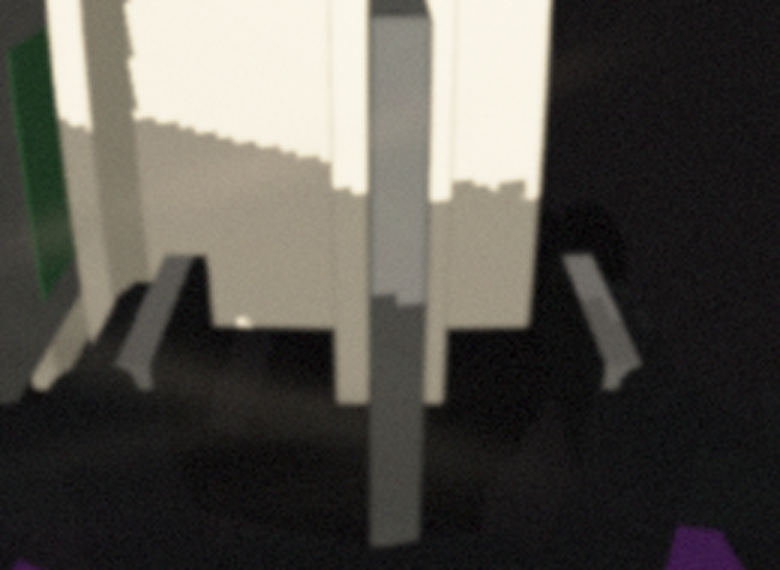

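The fingers straddle the wide cassette. The finger tips are at x≈205 and 563 (mid 384), and the cassette centre is at ≈398, running from (400,18) to (396,543).

```bash
python3 - <<'E'
from h import *
V=np.load('V2.npy'); s=readout.observe()
f=lambda x,y,z:unproj('wrist',((x+.5)/3-.5+130,(y+.5)/3-.5+150),z,V)
for p in [(400,18),(395.5,543)]: print(s['tool_rot'].T@(f(*p,.12)-s['position'])*1000)
for p in [(205,255),(563,255)]: print('tip',s['tool_rot'].T@(f(*p,.0835)-s['position'])*1000)
E
```

```text
[ 57.23887745   1.29553868 -18.23727957]
[-29.04073937   1.50987226 -18.23235222]
tip [  5.95466334 -32.88143992  18.26825974]
tip [ 6.01919284 32.10998549 18.26331061]
```

Call:
arm_command --rows "0.3 2 1.4 0 0 0 0; 0.95 0 0 0 0 0 0; 1 0 0 0 0 0 0; 1 0 0 0 0 0 0; 1 0 0 0 0 0 0" --squeeze 20

```text
time_s: 2.7
position: [0.5472, -0.1627, 0.1019]
tool_rot: [[0.134, 0.991, 0.001], [0.991, -0.134, -0.0], [-0.0, 0.001, -1.0]]
ft_force: [0.2, 0.2, 0.7]
grip_width: 0.0116
```

Call:
arm_command --rows "1 0 0 0 0 0 0; 1 0 0 0 0 0 0; 1 0 0 0 0 0 0"

```text
time_s: 2.95
position: [0.5473, -0.1627, 0.1018]
tool_rot: [[0.134, 0.991, 0.001], [0.991, -0.134, -0.0], [-0.0, 0.001, -1.0]]
ft_force: [-1.0, 0.8, 5.0]
grip_width: 0.0077
```

Call:
arm_command --rows "1 0 0 0 0 0 0; 1 0 0 -10 0 0 0; 1 0 0 -15 0 0 0; 1 0 0 -25 0 0 0; 1 0 0 -25 0 0 0" --squeeze 60

```text
time_s: 3.37
position: [0.5465, -0.1624, 0.1768]
tool_rot: [[0.134, 0.991, -0.002], [0.991, -0.134, 0.001], [0.001, -0.002, -1.0]]
ft_force: [1.2, 0.1, -2.0]
grip_width: 0.007
```

Call:
arm_command --rows "1 0 0 -25 0 0 0; 1 0 0 -10 0 0 0; 1 35 0 0 0 0 0; 1 40 0 0 0 0 0; 1 40 0 0 0 0 0"

```text
time_s: 3.78
position: [0.562, -0.0478, 0.2107]
tool_rot: [[0.136, 0.991, -0.001], [0.991, -0.136, 0.0], [0.0, -0.001, -1.0]]
ft_force: [1.0, -0.2, -3.0]
grip_width: 0.0074
```

Call:
arm_command --rows "1 40 -10 0 0 0 0; 1 25 -10 0 0 0 0; 1 15 -10 0 0 0 0; 1 0 0 0 0 0 0; 1 0 0 0 0 0 0"

```text
time_s: 4.2
position: [0.5429, 0.0353, 0.2109]
tool_rot: [[0.132, 0.991, -0.001], [0.991, -0.132, -0.0], [-0.0, -0.001, -1.0]]
ft_force: [-0.4, -0.4, -1.9]
grip_width: 0.0074
```

```bash
python3 - <<'E'
from h import *
V=eyes.camera_model('wrist')['view']; np.save('V3.npy',V); s=readout.observe(); print(s['position'],s['ft_force'],s['grip_width'])
np.savez('s3.npz',R=s['tool_rot'],p=s['position'])
im=snap('wrist','w3.png'); cv2.imwrite('pics/w3b.png',cv2.resize(im[:,:,::-1],(800,600),interpolation=cv2.INTER_CUBIC))
E
```

```text
[0.54287426 0.03529628 0.21086356] [-0.39869895 -0.4382782  -1.92275661] 0.007423019035721776
```

View pics/w3b.png

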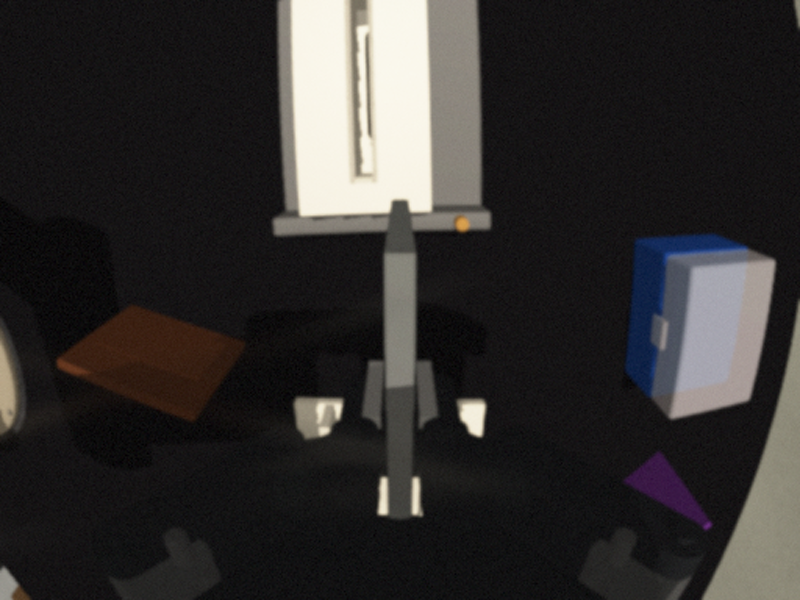

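The view shows the dock at the top with its block: the slot's lead-in end is at about (352..376,181) and it runs up past (347..371,0). The held cassette's top edge runs (400,250) to (399,512). One crop of the slot follows.

```bash
python3 - <<'E'
from h import *
im=cv2.imread('pics/w3.png')[0:150,172:322]
cv2.imwrite('pics/w3c.png',cv2.resize(im,None,fx=4,fy=4,interpolation=cv2.INTER_CUBIC))
E
```

```text
(no output)
```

View pics/w3c.png

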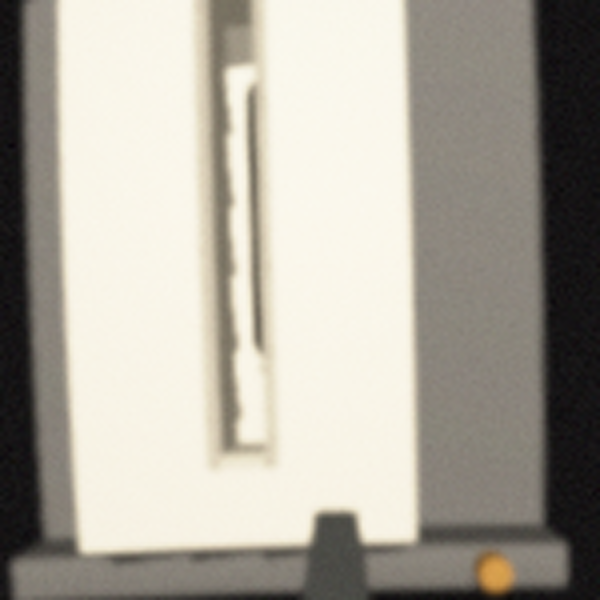

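```bash
python3 - <<'E'
from h import *
V=np.load('V3.npy'); S=np.load('s3.npz'); R,p=S['R'],S['p']
f=lambda x,y,z:R.T@(unproj('wrist',((x+.5)/4-.5+172,(y+.5)/4-.5),z,V)-p)*1000
for q in [(210,467),(275,467),(202,230),(271,230),(194,0),(268,0),(80,553),(419,543),(58,0),(409,0)]: print(q,np.round(f(*q,.072)[:2],1))
g=lambda x,y,z:R.T@(unproj('wrist',((x+.5)*.64-.5,(y+.5)*.64-.5),z,V)-p)*1000
zt=p[2]+.0182
for q in [(386,252),(414,252),(388,512),(411,512)]: print('cas',np.round(g(*q,zt),1))
for q in [(390,202),(410,202)]: print('bot',np.round(g(*q,zt-.11),1))
# same from 'top' picture: dock corners check
E
```

```text
(210, 467) [ 59.  -28.6]
(275, 467) [ 58.9 -14.1]
(202, 230) [112.2 -29.8]
(271, 230) [111.8 -14.8]
(194, 0) [166.4 -31.9]
(268, 0) [165.7 -15.6]
(80, 553) [ 40.1 -58.9]
(419, 543) [41.8 18. ]
(58, 0) [168.7 -62.6]
(409, 0) [165.7  15.3]
cas [ 54.8  -3.8 -18.2]
cas [ 54.8   2.8 -18.2]
cas [-28.5  -4.2 -18.2]
cas [-28.5   3.1 -18.2]
bot [53.2 -5.2 91.8]
bot [53.2  4.2 91.8]
```

Call:
arm_command --rows "1 30 -5 0 0 0 0; 1 35 -7 0 0 0 0; 1 30 -5 0 0 0 0; 1 20 -4 0 0 0 0; 1 3.5 -1.2 0 0 0 -1.4"

```text
time_s: 4.67
position: [0.5372, 0.1568, 0.2109]
tool_rot: [[0.108, 0.994, -0.001], [0.994, -0.108, 0.001], [0.001, -0.001, -1.0]]
ft_force: [0.0, -0.4, -2.4]
grip_width: 0.0072
```

Call:
arm_command --rows "1 0 0 15 0 0 0; 1 0 0 15 0 0 0; 1 0 0 8 0 0 0; 1 0 0 0 0 0 0; 1 0 0 0 0 0 0"

```text
time_s: 5.08
position: [0.5376, 0.1541, 0.1733]
tool_rot: [[0.11, 0.994, -0.001], [0.994, -0.11, -0.0], [-0.0, -0.0, -1.0]]
ft_force: [-0.2, -1.1, -2.2]
grip_width: 0.0074
```

```bash
python3 - <<'E'
from h import *
S=np.load('s3.npz'); R,p=S['R'],S['p']; s=readout.observe()
print(R.T@(s['position']-p)*1000, np.degrees(Ro.from_matrix(R.T@s['tool_rot']).as_rotvec()),s['position'],s['ft_force'])
V=eyes.camera_model('wrist')['view']; np.save('V4.npy',V); np.savez('s4.npz',R=s['tool_rot'],p=s['position'])
im=snap('wrist','w4.png')[90:350,120:400]; cv2.imwrite('pics/w4b.png',cv2.resize(im[:,:,::-1],None,fx=2.3,fy=2.3,interpolation=cv2.INTER_CUBIC))
E
```

```text
[117.05528636 -20.86810425  37.56976141] [-0.04125845 -0.00296295 -1.24333833] [0.53758473 0.15408042 0.1732969 ] [-0.19999135 -1.11822147 -2.23560589]
```

View pics/w4b.png

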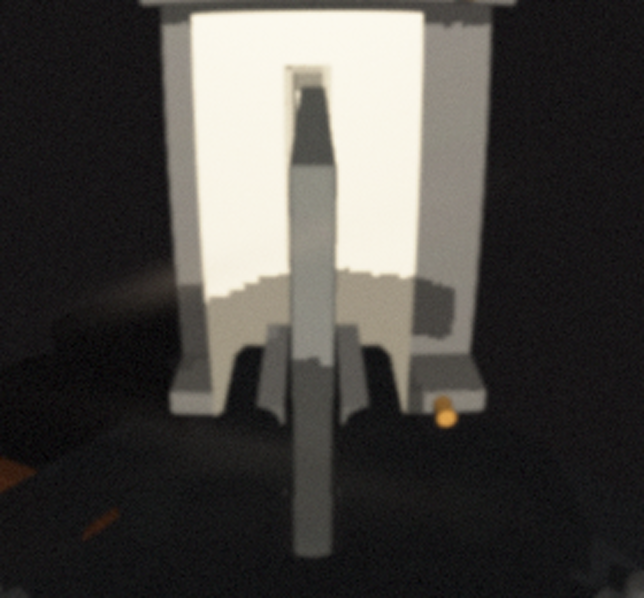

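The cassette stands over the slot: its lower far end is at about (300..326,87) and the mouth's far end is at (285..331,66). I'll measure the offset.

```bash
python3 - <<'E'
from h import *
V=np.load('V4.npy'); S=np.load('s4.npz'); R,p=S['R'],S['p']
f=lambda x,y,z:np.round(R.T@(unproj('wrist',((x+.5)/2.3-.5+120,(y+.5)/2.3-.5+90),z,V)-p)*1000,1)
print('mouth',f(285,66,.072),f(331,66,.072)); print('bot',f(301,87,p[2]-.0918),f(326,87,p[2]-.0918))
print('blk',f(191,12,.072),f(424,12,.072)); print('top',f(291,165,p[2]+.0182),f(337,165,p[2]+.0182))
print('slotleft', f(287,120,.072), 'blk mid', f(196,120,.072),f(420,120,.072), f(208,290,.072),f(413,290,.072))
E
```

```text
mouth [ 60.3  -9.8 101.3] [ 60.3   5.4 101.3]
bot [54.4 -4.3 91.8] [54.4  3.6 91.8]
blk [ 79.  -40.8 101.3] [ 78.9  36.  101.3]
top [ 54.7  -4.1 -18.2] [ 54.7   3.3 -18.2]
slotleft [ 42.1  -9.2 101.3] blk mid [ 42.4 -40.1 101.3] [ 42.4  35.6 101.3] [-20.  -38.8 101.3] [-19.9  36.  101.3]
```

Call:
arm_command --rows "1 1.5 -1.5 0 0 0 -0.5; 1 0 0 4 0 0 0; 1 0 0 4 0 0 0; 1 0 0 3 0 0 0; 1 0 0 0 0 0 0"

```text
time_s: 5.55
position: [0.5356, 0.1566, 0.1616]
tool_rot: [[0.101, 0.995, -0.001], [0.995, -0.101, -0.0], [-0.0, -0.001, -1.0]]
ft_force: [0.5, 0.7, -1.7]
grip_width: 0.0071
```

Call:
arm_command --rows "1 0 0 1 0 0 0; 1 0 0 1 0 0 0; 1 0 0 1 0 0 0; 1 0 0 0 0 0 0"

```text
time_s: 5.88
position: [0.5358, 0.1566, 0.1592]
tool_rot: [[0.101, 0.995, -0.0], [0.995, -0.101, -0.0], [-0.0, -0.0, -1.0]]
ft_force: [-0.7, -0.8, -2.3]
grip_width: 0.0075
```

Call:
arm_command --rows "1 0 0 3 0 0 0; 1 0 0 3 0 0 0; 1 0 0 3 0 0 0; 1 0 0 3 0 0 0; 1 0 0 2 0 0 0"

```text
time_s: 6.3
position: [0.5358, 0.1566, 0.1448]
tool_rot: [[0.101, 0.995, -0.001], [0.995, -0.101, -0.0], [-0.0, -0.001, -1.0]]
ft_force: [-0.5, 0.1, -1.8]
grip_width: 0.0073
```

Call:
arm_command --rows "1 0 0 2 0 0 0; 1 0 0 2 0 0 0; 1 0 0 2 0 0 0; 1 0 0 0 0 0 0"

```text
time_s: 6.63
position: [0.5356, 0.1567, 0.1397]
tool_rot: [[0.101, 0.995, -0.0], [0.995, -0.101, 0.0], [0.0, -0.0, -1.0]]
ft_force: [-3.2, 0.2, 2.2]
grip_width: 0.0072
```

Call:
arm_command --rows "1 0 0 3 0 0 0; 1 0 0 3 0 0 0; 1 0 0 3 0 0 0; 1 0 0 2 0 0 0; 1 0 0 0 0 0 0"

```text
time_s: 7.05
position: [0.5356, 0.1567, 0.1275]
tool_rot: [[0.101, 0.995, -0.001], [0.995, -0.101, 0.0], [-0.0, -0.001, -1.0]]
ft_force: [-1.5, 0.6, -3.8]
grip_width: 0.0069
```

Call:
arm_command --rows "1 0 0 3 0 0 0; 1 0 0 3 0 0 0; 1 0 0 3 0 0 0; 1 0 0 1 0 0 0; 1 0 0 0 0 0 0"

```text
time_s: 7.47
position: [0.5356, 0.1567, 0.1178]
tool_rot: [[0.101, 0.995, -0.001], [0.995, -0.101, 0.0], [-0.0, -0.001, -1.0]]
ft_force: [-2.7, 0.9, -4.0]
grip_width: 0.0074
```

Call:
arm_command --rows "1 0 0 1 0 0 0; 1 0 0 1 0 0 0"

```text
time_s: 7.63
position: [0.5358, 0.1567, 0.1163]
tool_rot: [[0.101, 0.995, -0.0], [0.995, -0.101, -0.0], [-0.0, -0.0, -1.0]]
ft_force: [-3.3, 0.0, 0.6]
grip_width: 0.0073
```

Call:
arm_command --rows "1 0 0 1 0 0 0; 1 0 0 1 0 0 0"

```text
time_s: 7.8
position: [0.5358, 0.1566, 0.1143]
tool_rot: [[0.101, 0.995, -0.0], [0.995, -0.101, -0.0], [-0.0, -0.0, -1.0]]
ft_force: [-4.6, 1.4, 0.9]
grip_width: 0.0071
```

Call:
arm_command --rows "1 0 0 1 0 0 0"

```text
time_s: 7.88
position: [0.536, 0.1567, 0.1139]
tool_rot: [[0.101, 0.995, 0.001], [0.995, -0.101, 0.0], [0.0, 0.001, -1.0]]
ft_force: [-7.2, 0.5, 13.6]
grip_width: 0.0074
```

Call:
arm_command --rows "1 0 0 0.5 0 0 0; 1 0 0 0 0 0 0"

```text
time_s: 8.05
position: [0.5359, 0.1567, 0.1139]
tool_rot: [[0.101, 0.995, 0.001], [0.995, -0.101, -0.0], [0.0, 0.001, -1.0]]
ft_force: [-6.3, 0.0, 10.5]
grip_width: 0.0072
```

```bash
python3 - <<'E'
from h import *
S=np.load('s4.npz')
V=eyes.camera_model('wrist')['view']; np.save('V5.npy',V); s=readout.observe(); print(s['position'],s['ft_force'])
im=snap('wrist','w5.png')[90:350,120:400]; cv2.imwrite('pics/w5b.png',cv2.resize(im[:,:,::-1],None,fx=2.3,fy=2.3,interpolation=cv2.INTER_CUBIC))
E
```

```text
[0.53592011 0.15668034 0.11388244] [-6.30679121  0.04009074 10.48553014]
```

View pics/w5b.png

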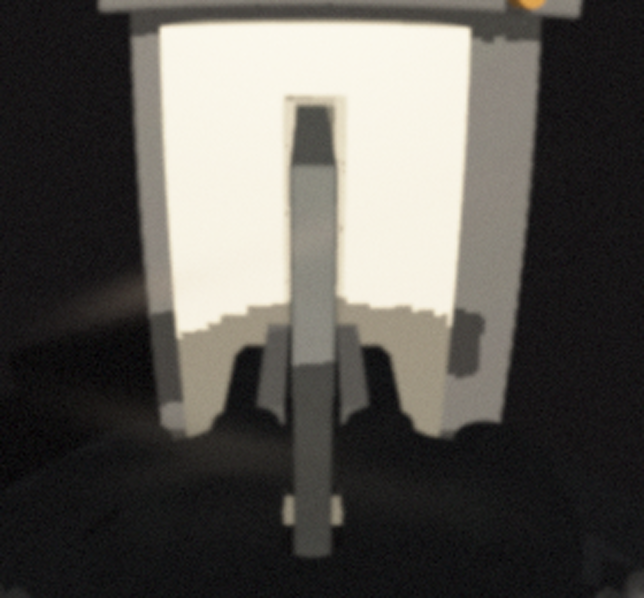

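The cassette is in the slot, its top edge at the same image place (row 165), so it has not slipped in the grip and its lower edge is at about 22 mm. Now release.

Call:
arm_command --rows "0.7 0 0 0 0 0 0; 0.5 0 0 0 0 0 0; 0.4 0 0 0 0 0 0; 0.4 0 0 0 0 0 0; 0.4 0 0 0 0 0 0" --squeeze 20

```text
time_s: 8.52
position: [0.5362, 0.1566, 0.1128]
tool_rot: [[0.101, 0.995, 0.001], [0.995, -0.101, -0.0], [0.0, 0.001, -1.0]]
ft_force: [0.4, 0.1, 0.4]
grip_width: 0.0512
```

Call:
arm_command --rows "0.4 0 0 -10 0 0 0; 0.4 0 0 -20 0 0 0; 0.4 0 0 -35 0 0 0; 0.4 0 0 -35 0 0 0; 0.4 0 0 -30 0 0 0"

```text
time_s: 8.93
position: [0.5359, 0.1566, 0.2459]
tool_rot: [[0.101, 0.995, 0.002], [0.995, -0.101, 0.0], [0.0, 0.002, -1.0]]
ft_force: [-0.2, -0.1, 0.9]
grip_width: 0.0511
```

Call:
arm_command --rows "0.4 -20 0 0 0 0 0; 0.4 -30 0 0 0 0 0; 0.4 -10 0 0 0 0 0; 0.4 0 0 0 0 0 0; 0.4 0 0 0 0 0 0"

```text
time_s: 9.35
position: [0.5299, 0.0969, 0.2432]
tool_rot: [[0.102, 0.995, 0.0], [0.995, -0.102, 0.0], [0.0, 0.0, -1.0]]
ft_force: [0.9, -0.2, 0.5]
grip_width: 0.0513
```

```bash
python3 - <<'E'
from h import *
V=eyes.camera_model('wrist')['view']; np.save('V6.npy',V); s=readout.observe(); print(s['position'],s['ft_force'])
im=snap('wrist','w6.png'); b=snap('scene','scene6.png')
w=cv2.resize(im[0:260,100:400,::-1],(460,400)); c=cv2.resize(b[120:300,160:400,::-1],(340,255)); 
o=np.zeros((400,800,3),np.uint8); o[:,:460]=w; o[:255,460:]=c; cv2.imwrite('pics/w6b.png',o)
E
```

```text
[0.52989702 0.09691144 0.24319715] [ 0.92213    -0.22572569  0.52366901]
```

View pics/w6b.png

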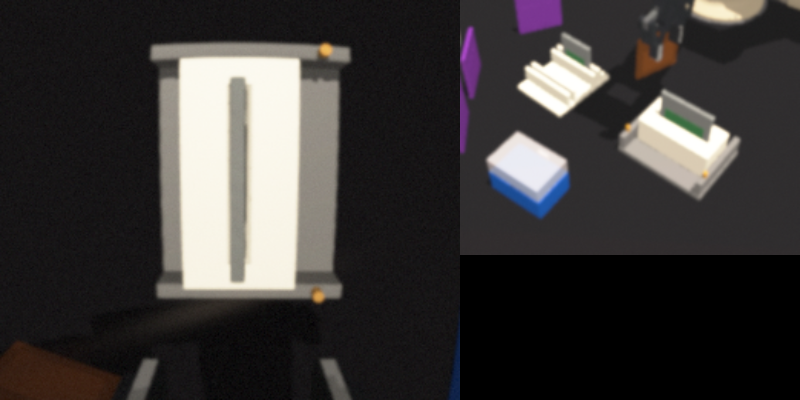

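The cassette stands upright in the slot, the narrow one is still in the rack, and the brown look-alike is untouched. A numeric check of the height comes before handing in.

```bash
python3 - <<'E'
from h import *
V=np.load('V6.npy')
for z in (.132,.137):
    a,b=[unproj('wrist',(100+(x+.5)*300/460-.5,(y+.5)*.65-.5),z,V) for x,y in [(238,78),(237,281)]]
    print(z,np.linalg.norm(a-b),(a+b)/2)
s=readout.observe();print(s['ft_force'],s['time_s'])
env.close_job()
E
```

```text
0.132 0.10762450938016997 [0.53465742 0.15675141 0.132     ]
0.137 0.10535310785507954 [0.53471594 0.15716857 0.137     ]
[ 0.85147043  0.45070109 -0.343056  ] 9.45
the job is handed in; nothing more can be done
```

I lifted the wider cassette (measured 109.5 mm wide) out of the rack's far groove and slid it upright into the dock's slot. I pressed it home, let go, backed off and handed the job in at about 9.5 s.

- **Finding the slot:** the wrist camera showed where the floating block stood, and I lined up with it before lowering, with a small correction just above the mouth. The cassette went in with no sideways load to speak of until the pad. In the slot the sideways force reached about 7 N at most.
- **Pressing home:** firm contact came at a tool height of 113.9 mm, where I had predicted about 113.8 mm for the slot floor. The vertical force rose to about 13 N. The view then showed the cassette had not slipped in the grip.
- **After release:** the last pictures show it upright in the slot, the narrower cassette still in the rack, and the brown look-alike and tip box in place. Forces were near zero, with the robot touching nothing. I did not view the bottle or the tube rack again; no move went near them.
- **Checks that disagreed:**
  - Assuming the seated height, the cassette's upper edge measured 107.6 mm long instead of 110. I put that down to pixel reading. If anything it reads lower than seated, so it gives no sign of standing proud.
  - The drag from the pad did not show clearly: the vertical force read about +2 N where the pad begins and about -4 N at rest part way down, against the 6 N stated.

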